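# Clamp the heat sink in the bench vise

### The job

Two small bench vises stand on the electronics bench, each with a part lying loose between its jaws. Clamp the finned heat sink: turn the crank of the vise it lies in clockwise (seen from above) until the sliding jaw has pushed the heat sink against the fixed jaw and its sprung plate is clearly pressed in, then let go of the crank. Leave the heat sink lying flat in its vise, and do not turn the crank of the other vise, which holds a plain smooth box.

Things in the scene. Friction and masses are not known exactly. Their poses are not given: they have to be found in the camera images.
- vise: vise with the heat sink: grey, fixed, 250 long (x), 90 wide; origin at underside centre, z up. Bed 40 high; fixed jaw's face at x=+90, 78 high. The sliding jaw moves to +x, 4 mm per rad of crank, with a sprung plate in front (yields 8 mm, 2 N/mm). The crank turns about the vertical axis at x=-85, y=0, on top of the gear housing. Only the knob is above 100 mm
- crank (a joint): rad, grows clockwise seen from above, closing the jaw. At 0 the arm points along the vise's -y, at pi/2 along -x, at pi along +y. Starts at 0 to 1.2; at 3.5 the sprung plate meets the heat sink seated on the fixed jaw; stop at 5.2 (plate pressed in 6.8 mm). Takes about 3 N at the knob, stays where left
- crank_knob (a point): middle of that crank's upright black knob, 50 mm from the crank axis, 125 above the bench. Cylinder 24 in diameter, from 100 to 150 above the bench; spins freely on its vertical pin, so a gripper can hold it without turning while it goes round
- heat_sink: loose bare-aluminium heat sink, 50 (x, between the jaws) by 70 (y) by 30 high with eight upright fins along y; origin at its underside centre. Seated against the fixed jaw its centre is at vise x = +65
- other_crank_knob (a point): middle of the knob of the other, identical vise, which holds a plain smooth cast aluminium box; not to be turned
Things that resemble listed ones, but are neither listed nor needed, are in the scene too. What is shaped like the heat_sink but orange or purple is not meant.

How it is judged:
By the outcome, as a careful person would: the job done as asked, in the order asked, and still so for the second after the job is handed in, with the robot touching nothing.
It also fails if it takes over 42 s, if anything falls off the work surface, if the arm or the gripper's body presses on something with over 40 N, if the wrist force passes 120 N, or if a joint passes its speed limit or range.

### The arm

A 7-joint arm with a two-finger parallel gripper is mounted at the origin on the work surface. World frame = base frame: x ahead of the robot, y to its left, z up, the work surface at z = 0. Lengths are in m, angles in rad, forces in N, time in s.
With the tool pointing down it reaches from about 0.4 to 0.85 m from the base axis. Payload 10.4 kg.
Tool frame: the origin (TCP) lies midway between the tips of the shut fingers; the grasp point (between the pads) lies 19 mm behind it; z points along the fingers, x is the direction in which the jaws open and shut, and the axes are right-handed (so a half turn about z gives the same grasp; the last joint's range is limited). The gripper opens to 85 mm and grips with 20 to 120 N. Pads are 22 mm wide; open, the fingers measure 114 mm over their backs; the gripper's body (76 mm by 85 mm) begins 54 mm behind the grasp point. The pads swing forward as they close: fully open they stand 13 mm farther back than shut.
Start: joints at [1.213, 0.332, -0.065, 1.46, 0.022, 1.35, -0.088], TCP at [0.205, -0.59, 0.207] pointing down, gripper open.
Joint ranges: [-2.6, 2.6], [-0.5, 2.12], [-1.47, 1.34], [0.16, 2.42], [-1.27, 4.41], [0.06, 2.06], [-2.6, 2.6]. Speed limits (rad/s): [2.22, 2.22, 2.79, 2.79, 3.14, 3.14, 3.14].

### API

Orientations are given as a unit quaternion [x, y, z, w].
In Python, from workcell import telemetry, eyes, order gives the robot as it stands.
- The arm moves only by the tool servo_tool, never from a script. Its argument "deltas" is a list of rows, each a list of 3 entries, a list of its own where there are three numbers: the shift along the tool's x, y, z in cm, then the turn about the tool's z in rad, then the finger opening in cm, from 0 to 8.54. A call has 1 to 12 rows; each row shifts and turns the pose as measured when the row begins, along the tool's axes as they then stand; what a row does not reach is not made up. A row lasts 1/12 s, in which the tool goes at most 41.7 mm and 7.16 degrees, less where a joint would pass 70% of its speed; a pose out of reach is approached as far as the arm can. A call is refused whole if a number of a shift passes 4.17 or a number of a turn 0.125, either way. A call with a gripper value outside its range is refused whole. The fingers move at their own pace and stop on an object; "force" is the grip in N (left out, the last holds). Time passes only in rows, so rows that do not move let the fingers close. It gives the time, the measured TCP pose, the force and the opening at its end, in the units of the state.
- telemetry.get_obs(): the state, without advancing time (a new reading comes with each control period).
- eyes.camera(name): name is "side" or "top" or "wrist"; returns (picture, depth): 400x640x3 uint8, blue, green, red; 400x640 float32, m along the optical axis (not along the pixel's ray), 0 where there is no reading.
- eyes.calibration(name): a dict with "fx", "fy", "cx", "cy" (pixels), "rvec" (rotation vector, rad) and "tvec" (3), from world to camera coordinates, as OpenCV has them. Camera axes: x right, y down, z forward; pixel columns grow to the right and rows downward; lengths in m; the calibration is good to about 2 mm. A picture is of the moment at which its call begins: read the wrist's pose just before it. calibration takes no time and is no camera call; for the wrist camera it gives the pose at the moment of the call.
- order.hand_in(): hands the job in, once; it reports no verdict.
The state is a dict: "clock": time; "joint_pos": joint angles; "joint_velocities": joint speeds; "tau": joint torques, N m; "position": TCP position; "ee_rot": TCP orientation; "ft_force": force on the tool from outside, world axes, zero at the start; "torque": the same for the moment, N m; "grip_width": opening from 0.0 (shut) to 1.0 (fully open).
Only numpy, scipy, OpenCV 4.12 (cv2) and the standard library are available. Lean on these libraries where they do the work, as an engineer would, in place of code of your own. Each camera call takes 0.05 s, during which the arm holds its last target. There are 200 camera calls.

## Working session

There is one attempt and no reset: what is moved stays moved. The work goes in short steps, Python scripts to look and compute and a tool call to move; the robot and the scene stay as the last step left them, time stands still between calls to the robot, and variables do not carry over. Pictures are saved under pics/ and viewed, about 8 in all and at most 12, crops included, and the job is handed in when it is done.

Besides the shell and the picture viewer there is one more tool, called after "Call:" in YAML: its name, and indented under it one key for each argument. servo_tool: Moves the arm, as the interface text tells. Its arguments: {"type":"object","properties":{"deltas":{"type":"array"},"force":{"type":"number"}},"required":["deltas"]}

```bash
mkdir -p pics; cat > h.py <<'E'
import numpy as np,cv2
from workcell import telemetry,eyes,order
from scipy.spatial.transform import Rotation as R
def save(cam):
    c=eyes.calibration(cam); p,d=eyes.camera(cam)
    np.savez(f'{cam}.npz',p=p,d=d,**{k:np.array(v) for k,v in c.items()}); return p,d
def P(cam,u,v,z=None):
    """world point from depth, or on plane z"""
    c=np.load(f'{cam}.npz'); Rm=cv2.Rodrigues(c['rvec'].astype(float))[0]; t=c['tvec'].reshape(3)
    r=np.array([(u-c['cx'])/c['fx'],(v-c['cy'])/c['fy'],1.])
    o=-Rm.T@t; w=Rm.T@r
    s=c['d'][int(v),int(u)] if z is None else (z-o[2])/w[2]
    return o+s*w
E
python3 - <<'E'
from h import *
o=telemetry.get_obs();print({k:np.round(v,3).tolist() for k,v in o.items()})
a,_=save('top');b,_=save('side')
cv2.imwrite('pics/top.png',a);cv2.imwrite('pics/side.png',b)
E
```

```text
{'clock': 0.0, 'joint_pos': [1.213, 0.333, -0.065, 1.461, 0.022, 1.35, -0.089], 'joint_velocities': [-0.0, -0.001, 0.0, -0.001, 0.001, -0.002, -0.001], 'tau': [-0.001, -62.546, 0.049, -39.161, 0.016, 0.01, -0.0], 'position': [0.205, -0.59, 0.206], 'ee_rot': [0.815, -0.579, -0.001, -0.0], 'ft_force': [0.546, 0.109, -0.581], 'torque': [0.02, -0.02, 0.037], 'grip_width': 1.001}
```

View pics/top.png

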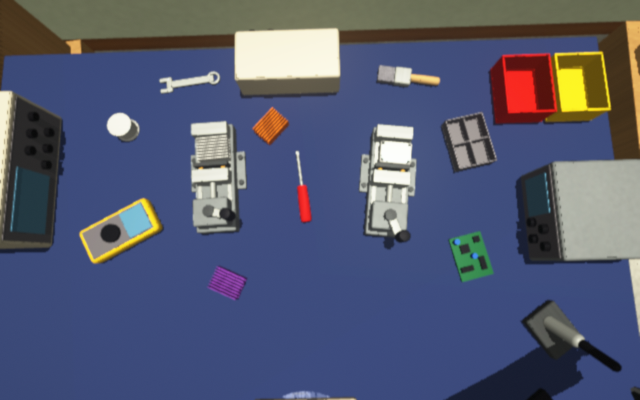

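View pics/side.png

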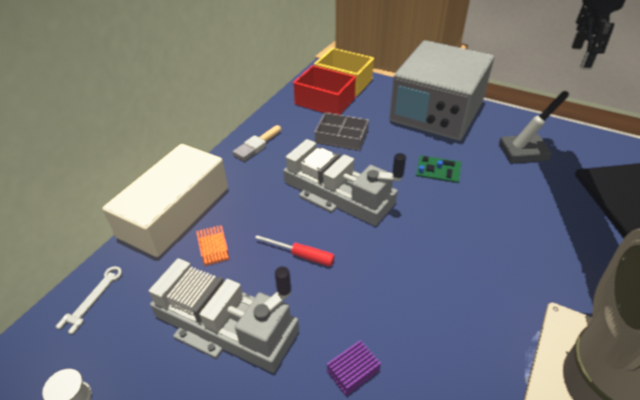

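Top view: the heat sink (light, finned) lies in the left vise at (213,148), with its knob at about (230,216). The look-alikes are the orange block (270,125) and purple block (228,283), both loose on the bench, and the smooth box in the right vise (396,152), whose knob is at (402,236). I choose the left vise and check it in close crops.

```bash
python3 - <<'E'
from h import *
a=np.load('top.npz')['p'][110:240,170:265];b=np.load('side.npz')['p'][250:380,140:310]
a=cv2.resize(a,None,fx=4.5,fy=4.5,interpolation=2);b=cv2.resize(b,None,fx=2,fy=2,interpolation=2)
c=np.zeros((585,a.shape[1]+b.shape[1],3),np.uint8);c[:a.shape[0],:a.shape[1]]=a;c[:b.shape[0],a.shape[1]:]=b
cv2.imwrite('pics/crop.png',c);print(c.shape)
for cam,z in(('top',.15),('side',.15)):
    d=np.load(cam+'.npz'); print(cam,d['fx'],d['rvec'].ravel(),d['tvec'].ravel())
for uv in [(228,214),(231,216),(213,212),(210,130),(210,150)]: print(uv,P('top',*uv))
for uv in [(282,270),(283,285),(262,312)]: print(uv,P('side',*uv))
E
```

```text
(585, 768, 3)
top 396.3078120659419 [ 2.1058784  -2.16259736  0.15170761] [-0.03691526  0.55652347  0.85394612]
side 476.6313933689426 [ 0.66640159 -2.63523434  1.10353407] [0.45854802 0.28982394 0.75499774]
(228, 214) [0.50932606 0.13463551 0.15255484]
(231, 216) [0.50720379 0.13296731 0.13492582]
(213, 212) [0.52080148 0.17997612 0.09940924]
(210, 130) [0.70838197 0.19575914 0.07947042]
(210, 150) [0.66691742 0.19987335 0.06300702]
(282, 270) [0.51184194 0.13958963 0.14910881]
(283, 285) [0.50409332 0.15167594 0.12946784]
(262, 312) [0.51891951 0.19406302 0.10023016]
```

View pics/crop.png

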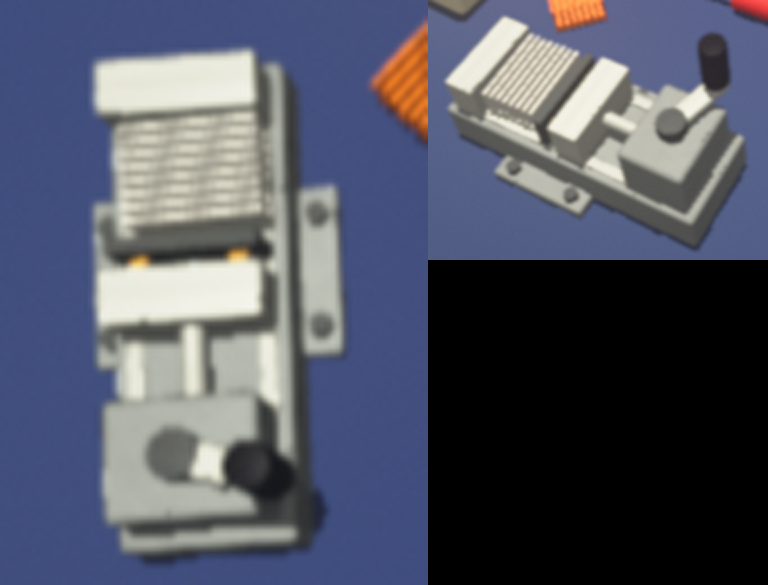

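The crops confirm it: the left vise holds the bare-aluminium finned part, with the crank hub at (208.2,210.7) and knob top at (225.5,213.3) in the top view. Next I fit the vise frame and check obstacle heights on the way.

```bash
python3 - <<'E'
from h import *
f=lambda x,y,:(170+x/4.5,110+y/4.5)
g=lambda x,y,:(140+(x-428)/2,250+y/2)
n=lambda *a:print(*[np.round(x,4) if not isinstance(x,str) else x for x in a])
K=P('top',*f(250,465),.15);C=P('top',*f(172,453),.1)
n('knob top',K,'hub',C,'r',np.linalg.norm((K-C)[:2]))
n('side knob',P('side',*g(712,42),.15),'hub',P('side',*g(672,123),.1))
J=[P('top',*f(*q),.078) for q in((95,62),(253,52),(97,116),(257,107))]
n('jaw',*J)
e=J[0]-J[1]+J[2]-J[3]; yaw=np.arctan2(e[1],e[0])-np.pi/2; n('yaw',yaw)
J=[P('top',*f(*q),.04) for q in((282,65),(312,545))]; e=J[0]-J[1]; n('yaw from bed edge',np.arctan2(e[1],e[0]))
# triangulate knob top & hub heights from the two views
def tri(a,b):
    s=[]
    for cam,(u,v) in(('top',a),('side',b)):
        p0,p1=P(cam,u,v,0.),P(cam,u,v,.2);s.append((p0,(p1-p0)/np.linalg.norm(p1-p0)))
    A=sum(np.eye(3)-np.outer(d,d) for _,d in s);B=sum((np.eye(3)-np.outer(d,d))@p for p,d in s)
    return np.linalg.solve(A,B)
n('tri knob',tri(f(250,465),g(712,42)),'hub',tri(f(172,453),g(672,123)))
d=np.load('top.npz');v,u=np.mgrid[0:400:2,0:640:2]
pts=np.array([P('top',a,b) for a,b in zip(u.ravel(),v.ravel()) if d['d'][b,a]>0])
for x0 in np.arange(.1,.8,.1):
  print(round(x0,1),[round(float(pts[(pts[:,0]>x0)&(pts[:,0]<x0+.1)&(pts[:,1]>y0)&(pts[:,1]<y0+.1),2].max(initial=0)),2) for y0 in np.arange(-.7,.35,.1)])
E
```

```text
knob top [0.5111 0.1402 0.15  ] hub [0.5238 0.19   0.1   ] r 0.0514
side knob [0.5104 0.1418 0.15  ] hub [0.5195 0.1932 0.1   ]
jaw [0.7248 0.2392 0.078 ] [0.7275 0.1599 0.078 ] [0.6967 0.2374 0.078 ] [0.6989 0.1576 0.078 ]
yaw 0.0314
yaw from bed edge 0.0696
tri knob [0.5113 0.1406 0.1481] hub [0.5232 0.191  0.0948]
0.1 [0.0, 0.27, 0.02, 0.01, 0.01, 0.01, 0.01, 0.01, 0.0, 0.0, 0.01]
0.2 [0.01, 0.26, 0.03, 0.01, 0.01, 0.01, 0.01, 0.0, 0.01, 0.01, 0.01]
0.3 [0.01, 0.03, 0.01, 0.02, 0.01, 0.01, 0.01, 0.01, 0.03, 0.03, 0.0]
0.4 [0.14, 0.15, 0.02, 0.02, 0.15, 0.15, 0.01, 0.01, 0.09, 0.09, 0.04]
0.5 [0.14, 0.15, 0.01, 0.01, 0.1, 0.1, 0.03, 0.03, 0.15, 0.1, 0.04]
0.6 [0.14, 0.14, 0.04, 0.04, 0.08, 0.08, 0.02, 0.03, 0.08, 0.08, 0.01]
0.7 [0.07, 0.07, 0.07, 0.04, 0.08, 0.08, 0.01, 0.04, 0.08, 0.08, 0.05]
```

Call:
servo_tool:
  deltas:
    - [[0, -4, 0], -0.12, 8.5]
    - [[0, -4, 0], -0.12, 8.5]
    - [[0, -4, 0], -0.12, 8.5]
    - [[0, -4, 0], -0.12, 8.5]
    - [[0, -4, 0], -0.12, 8.5]
    - [[0, -4, 0], -0.12, 8.5]
    - [[0, -4, 0], -0.12, 8.5]
    - [[0, -4, 0], -0.12, 8.5]
    - [[0, -4, 0], -0.12, 8.5]
    - [[0, -4, 0], -0.12, 8.5]
  force: 30

```text
clock: 0.93
position: [0.4436, -0.2961, 0.1994]
ee_rot: [1.0, -0.004, -0.005, -0.002]
ft_force: [0.9, 0.2, 0.4]
grip_width: 0.99
```

Call:
servo_tool:
  deltas:
    - [[0.6, -4, -0.1], 0, 5]
    - [[0.6, -4, -0.1], 0, 5]
    - [[0.6, -4, -0.1], 0, 5]
    - [[0.6, -4, -0.1], 0, 5]
    - [[0.6, -4, -0.1], 0, 5]
    - [[0.6, -4, -0.1], 0, 5]
    - [[0.6, -4, 0], 0, 5]
    - [[0.6, -4, 0], 0, 5]
    - [[0.6, -4, 0], 0, 5]
    - [[0.6, -4, 0], 0, 5]
    - [[0.6, -3, 0], 0, 5]
    - [[0, 0, 0], 0, 5]

```text
clock: 1.93
position: [0.5039, 0.1565, 0.205]
ee_rot: [1.0, 0.005, -0.006, -0.003]
ft_force: [-0.7, -0.6, 0.2]
grip_width: 0.583
```

```bash
python3 - <<'E'
from h import *
o=telemetry.get_obs();print(np.round(o['position'],4),np.round(o['ee_rot'],4),o['grip_width'],np.round(o['joint_pos'],2))
a,_=save('wrist');cv2.imwrite('pics/w1.png',a)
E
```

```text
[0.5039 0.1565 0.205 ] [ 1.      0.0048 -0.0057 -0.0028] 0.5825525983485038 [ 0.35  0.21 -0.82  1.68  0.15  1.33 -0.49]
```

View pics/w1.png

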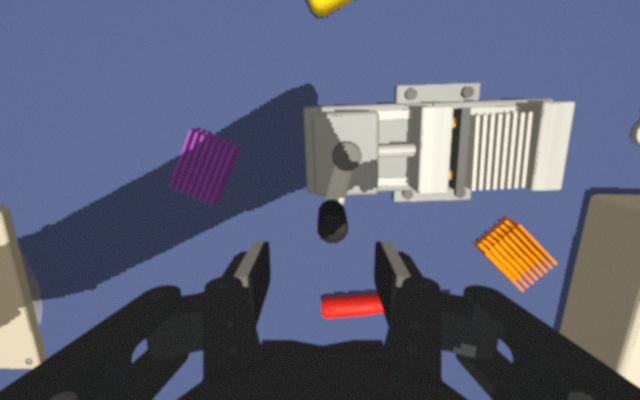

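Wrist view: knob at about (332,222), hub at (347,155), finned heat sink at (502,150). I refine the positions.

```bash
python3 - <<'E'
from h import *
d=np.load('wrist.npz')
for uv in [(332,208),(332,222),(332,232),(347,155),(501,150)]: print(uv,np.round(P('wrist',*uv),4))
pts=np.array([P('wrist',u,v) for v in range(190,250) for u in range(310,360)])
print('knob>.14',pts[pts[:,2]>.14].mean(0),pts[pts[:,2]>.14].min(0),pts[pts[:,2]>.14].max(0))
print('hub',np.round(P('wrist',347,155,.1),4))
# whole-vise yaw: fixed jaw inner edge and outer edge rows
for uv in [(534,190),(540,102),(563,190),(573,102)]: print(uv,np.round(P('wrist',*uv,.078),4))
c=cv2.resize(d['p'][140:260,280:400],None,fx=4,fy=4,interpolation=2);cv2.imwrite('pics/w1c.png',c)
E
```

```text
(332, 208) [0.511  0.154  0.1313]
(332, 222) [0.5108 0.1481 0.1488]
(332, 232) [0.5109 0.1404 0.1492]
(347, 155) [0.5239 0.192  0.097 ]
(501, 150) [0.6725 0.195  0.0649]
knob>.14 [0.51067293 0.14505648 0.15055746] [0.49956964 0.13194445 0.14035593] [0.52230403 0.22086222 0.37151379]
hub [0.5237 0.1923 0.1   ]
(534, 190) [0.7018 0.1592 0.078 ]
(540, 102) [0.693  0.2381 0.078 ]
(563, 190) [0.7288 0.1596 0.078 ]
(573, 102) [0.7217 0.2384 0.078 ]
```

View pics/w1c.png

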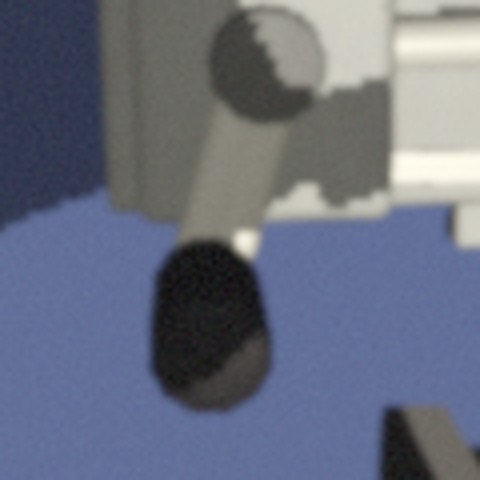

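Call:
servo_tool:
  deltas:
    - [[0.7, 1.45, 0], 0, 5]
    - [[0, 0, 1], 0, 5]
    - [[0, 0, 2], 0, 5]
    - [[0, 0, 2], 0, 5]
    - [[0, 0, 2], 0, 5]
    - [[0, 0, 1.5], 0, 5]
    - [[0, 0, 0.8], 0, 5]
    - [[0, 0, 0], 0, 5]

```text
clock: 2.65
position: [0.5078, 0.1325, 0.1033]
ee_rot: [1.0, -0.0, -0.008, -0.0]
ft_force: [0.4, 1.0, 0.9]
grip_width: 0.584
```

Call:
servo_tool:
  deltas:
    - [[0.3, -0.9, -0.4], 0, 5]
    - [[0, 0, 0], 0, 5]
    - [[0, 0, 0], 0, 5]

```text
clock: 2.9
position: [0.5114, 0.1412, 0.1084]
ee_rot: [1.0, -0.001, -0.008, -0.0]
ft_force: [0.5, 0.2, -0.2]
grip_width: 0.585
```

Call:
servo_tool:
  deltas:
    - [[0, 0, 0], 0, 1.5]
    - [[0, 0, 0], 0, 1.5]
    - [[0, 0, 0], 0, 1.5]
    - [[0, 0, 0], 0, 1.5]
    - [[0, 0, 0], 0, 1.5]
    - [[0, 0, 0], 0, 1.5]
  force: 30

```text
clock: 3.4
position: [0.5123, 0.1421, 0.1105]
ee_rot: [1.0, -0.001, -0.006, -0.0]
ft_force: [-0.5, -0.2, -1.6]
grip_width: 0.263
```

```bash
python3 - <<'E'
from h import *
o=telemetry.get_obs();print(np.round(o['position'],4),o['grip_width'],np.round(o['ft_force'],2))
C=np.array([.5235,.1915]);p=np.array(o['position'][:2]);v=p-C
ph=np.arctan2(-v[0],-v[1]);print('phi',ph,'r',np.linalg.norm(v))
q=p.copy()
for i in range(1,46):
    a=min(ph+.125*i,4.95); n=C-.05*np.array([np.sin(a),np.cos(a)]); s=n-q; print(i,round(a,2),np.round(n,3),'tool cm',np.round([s[0]*100,-s[1]*100],2)); q=n
E
```

```text
[0.5123 0.1421 0.1105] 0.2629219759339296 [-0.5  -0.19 -1.63]
phi 0.22278394068627438 r 0.05064871150085741
1 0.35 [0.506 0.144] tool cm [-0.59 -0.24]
2 0.47 [0.501 0.147] tool cm [-0.57 -0.25]
3 0.6 [0.495 0.15 ] tool cm [-0.54 -0.32]
4 0.72 [0.49  0.154] tool cm [-0.49 -0.38]
5 0.85 [0.486 0.158] tool cm [-0.44 -0.44]
6 0.97 [0.482 0.163] tool cm [-0.38 -0.49]
7 1.1 [0.479 0.169] tool cm [-0.32 -0.54]
8 1.22 [0.476 0.174] tool cm [-0.25 -0.57]
9 1.35 [0.475 0.18 ] tool cm [-0.18 -0.6 ]
10 1.47 [0.474 0.187] tool cm [-0.1  -0.62]
11 1.6 [0.474 0.193] tool cm [-0.02 -0.62]
12 1.72 [0.474 0.199] tool cm [ 0.06 -0.62]
13 1.85 [0.475 0.205] tool cm [ 0.13 -0.61]
14 1.97 [0.477 0.211] tool cm [ 0.21 -0.59]
15 2.1 [0.48  0.217] tool cm [ 0.28 -0.56]
16 2.22 [0.484 0.222] tool cm [ 0.35 -0.52]
17 2.35 [0.488 0.227] tool cm [ 0.41 -0.47]
18 2.47 [0.492 0.231] tool cm [ 0.46 -0.42]
19 2.6 [0.498 0.234] tool cm [ 0.51 -0.36]
20 2.72 [0.503 0.237] tool cm [ 0.55 -0.29]
21 2.85 [0.509 0.239] tool cm [ 0.59 -0.22]
22 2.97 [0.515 0.241] tool cm [ 0.61 -0.14]
23 3.1 [0.521 0.241] tool cm [ 0.62 -0
[... 215 characters left out ...]
9 3.85 [0.556 0.23 ] tool cm [0.5  0.37]
30 3.97 [0.56  0.225] tool cm [0.45 0.43]
31 4.1 [0.564 0.22 ] tool cm [0.39 0.49]
32 4.22 [0.568 0.215] tool cm [0.33 0.53]
33 4.35 [0.57  0.209] tool cm [0.26 0.57]
34 4.47 [0.572 0.203] tool cm [0.19 0.6 ]
35 4.6 [0.573 0.197] tool cm [0.11 0.61]
36 4.72 [0.573 0.191] tool cm [0.03 0.62]
37 4.85 [0.573 0.185] tool cm [-0.05  0.62]
38 4.95 [0.572 0.18 ] tool cm [-0.09  0.5 ]
39 4.95 [0.572 0.18 ] tool cm [ 0. -0.]
40 4.95 [0.572 0.18 ] tool cm [ 0. -0.]
41 4.95 [0.572 0.18 ] tool cm [ 0. -0.]
42 4.95 [0.572 0.18 ] tool cm [ 0. -0.]
43 4.95 [0.572 0.18 ] tool cm [ 0. -0.]
44 4.95 [0.572 0.18 ] tool cm [ 0. -0.]
45 4.95 [0.572 0.18 ] tool cm [ 0. -0.]
```

Knob gripped (opening ≈22 mm). Start turning.

Call:
servo_tool:
  deltas:
    - [[-0.59, -0.24, 0], 0, 1.5]
    - [[-0.57, -0.25, 0], 0, 1.5]
    - [[-0.54, -0.32, 0], 0, 1.5]
    - [[-0.49, -0.38, 0], 0, 1.5]
    - [[-0.44, -0.44, 0], 0, 1.5]
    - [[-0.38, -0.49, 0], 0, 1.5]
    - [[0, 0, 0], 0, 1.5]

```text
clock: 3.98
position: [0.4808, 0.1645, 0.1107]
ee_rot: [1.0, -0.002, -0.004, -0.0]
ft_force: [4.0, 2.3, -7.4]
grip_width: 0.266
```

Call:
servo_tool:
  deltas:
    - [[-0.3, -0.55, 0], 0, 1.5]
    - [[-0.25, -0.57, 0], 0, 1.5]
    - [[-0.18, -0.6, 0], 0, 1.5]
    - [[-0.1, -0.62, 0], 0, 1.5]
    - [[-0.02, -0.62, 0], 0, 1.5]
    - [[0.06, -0.62, 0], 0, 1.5]
    - [[0.13, -0.61, 0], 0, 1.5]
    - [[0.21, -0.59, 0], 0, 1.5]
    - [[0.28, -0.56, 0], 0, 1.5]
    - [[0.35, -0.52, 0], 0, 1.5]
    - [[0, 0, 0], 0, 1.5]

```text
clock: 4.9
position: [0.4845, 0.2225, 0.1105]
ee_rot: [1.0, -0.004, -0.004, 0.004]
ft_force: [3.4, -3.3, -1.2]
grip_width: 0.263
```

Call:
servo_tool:
  deltas:
    - [[0.41, -0.47, 0], 0, 1.5]
    - [[0.46, -0.42, 0], 0, 1.5]
    - [[0.51, -0.36, 0], 0, 1.5]
    - [[0.55, -0.29, 0], 0, 1.5]
    - [[0.59, -0.22, 0], 0, 1.5]
    - [[0.61, -0.14, 0], 0, 1.5]
    - [[0.62, -0.07, 0], 0, 1.5]
    - [[0.62, 0.01, 0], 0, 1.5]
    - [[0.62, 0.09, 0], 0, 1.5]
    - [[0.6, 0.17, 0], 0, 1.5]
    - [[0, 0, 0], 0, 1.5]

```text
clock: 5.82
position: [0.5411, 0.2377, 0.1103]
ee_rot: [1.0, -0.005, -0.01, 0.008]
ft_force: [0.6, -5.6, 3.0]
grip_width: 0.266
```

```bash
python3 - <<'E'
from h import *
a,_=save('side');b,_=save('top')
a=cv2.resize(a[240:380,130:310],None,fx=2.2,fy=2.2,interpolation=2);b=cv2.resize(b[110:240,170:265],None,fx=4,fy=4,interpolation=2)
c=np.zeros((520,a.shape[1]+b.shape[1],3),np.uint8);c[:a.shape[0],:a.shape[1]]=a;c[:b.shape[0],a.shape[1]:]=b
cv2.imwrite('pics/mid.png',c)
E
```

```text
(no output)
```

View pics/mid.png

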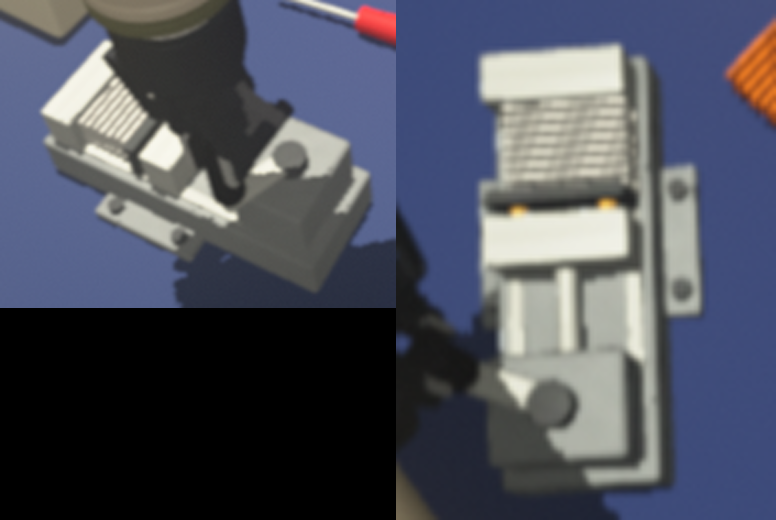

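The jaw plate has reached the heat sink, which lies flat against the fixed jaw. The plate is dark, at about (560,195) in the right half. The orange springs are still out. I turn on to about 4.9 rad.

Call:
servo_tool:
  deltas:
    - [[0.58, 0.23, 0], 0, 1.5]
    - [[0.54, 0.31, 0], 0, 1.5]
    - [[0.5, 0.37, 0], 0, 1.5]
    - [[0.45, 0.43, 0], 0, 1.5]
    - [[0.39, 0.49, 0], 0, 1.5]
    - [[0.33, 0.53, 0], 0, 1.5]
    - [[0.26, 0.57, 0], 0, 1.5]
    - [[0.19, 0.6, 0], 0, 1.5]
    - [[0, 0, 0], 0, 1.5]

```text
clock: 6.67
position: [0.5693, 0.2101, 0.1105]
ee_rot: [1.0, -0.0, -0.014, 0.004]
ft_force: [0.0, -0.8, -1.0]
grip_width: 0.263
```

Call:
servo_tool:
  deltas:
    - [[0.26, 0.58, 0], 0, 1.5]
    - [[0.17, 0.6, 0], 0, 1.5]
    - [[0.09, 0.61, 0], 0, 1.5]
    - [[0.0, 0.62, 0], 0, 1.5]
    - [[-0.05, 0.5, 0], 0, 1.5]
    - [[0, 0, 0], 0, 1.5]

```text
clock: 7.17
position: [0.5722, 0.1798, 0.1103]
ee_rot: [1.0, 0.001, -0.016, 0.003]
ft_force: [-3.4, 3.2, 0.5]
grip_width: 0.263
```

Call:
servo_tool:
  deltas:
    - [[0, 0, 0], 0, 5]
    - [[0, 0, 0], 0, 5]
    - [[0, 0, 0], 0, 5]
    - [[0, 0, 0], 0, 5]
    - [[0, 0, -2], 0, 5]
    - [[0, 0, -3], 0, 5]
    - [[0, 0, -3], 0, 5]
    - [[0, 0, -3], 0, 5]
    - [[0, 0, 0], 0, 5]

```text
clock: 7.92
position: [0.5769, 0.1727, 0.2229]
ee_rot: [1.0, -0.002, -0.017, 0.007]
ft_force: [0.3, 1.1, 0.8]
grip_width: 0.59
```

Call:
servo_tool:
  deltas:
    - [[-1, 3, 0], 0, 5]
    - [[-1, 4, 0], 0, 5]
    - [[-1, 4, 0], 0, 5]
    - [[-1, 4, 0], 0, 5]
    - [[0, 0, 0], 0, 5]

```text
clock: 8.33
position: [0.5361, 0.0192, 0.2275]
ee_rot: [1.0, 0.0, -0.014, 0.006]
ft_force: [0.7, -1.1, 0.6]
grip_width: 0.583
```

```bash
python3 - <<'E'
from h import *
o=telemetry.get_obs();print(o['clock'],np.round(o['position'],4),o['grip_width'],np.round(o['ft_force'],2))
a,_=save('side');b,_=save('top')
a=cv2.resize(a[240:380,130:310],None,fx=2.2,fy=2.2,interpolation=2);b=cv2.resize(b[110:240,170:265],None,fx=4,fy=4,interpolation=2)
c=np.zeros((520,a.shape[1]+b.shape[1],3),np.uint8);c[:a.shape[0],:a.shape[1]]=a;c[:b.shape[0],a.shape[1]:]=b
cv2.imwrite('pics/end.png',c)
E
```

```text
8.3333 [0.5361 0.0192 0.2275] 0.5827343715772799 [ 0.67 -1.14  0.62]
```

View pics/end.png

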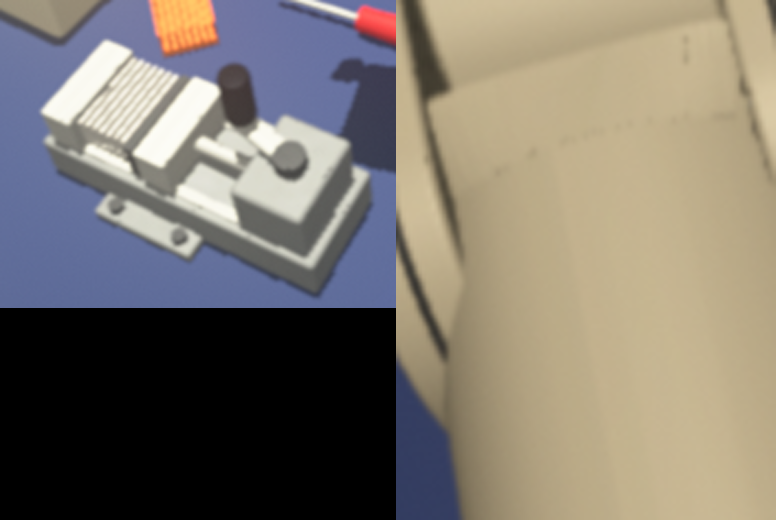

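Side view: the heat sink lies flat between the jaws and the plate is pressed close to the sliding jaw. The knob stands free with its top at (236,272) full-frame. The top view is blocked by the arm. I check the crank angle and hand in.

```bash
python3 - <<'E'
from h import *
k=P('side',130+234/2.2,240+71/2.2,.15);h=P('side',130+291/2.2,240+157/2.2,.1)
for c in(np.array([.5235,.1915]),h[:2]):
    v=k[:2]-c;print(np.round(k,4),np.round(np.linalg.norm(v),4),'theta',np.arctan2(-v[0],-v[1])%(2*np.pi)+.037)
for n,(x,y) in dict(fin_l=(125,62),fin_r=(175,88),fin_near=(95,130),fin_near_r=(135,145)).items(): print(n,np.round(P('side',130+x/2.2,240+y/2.2),4))
E
```

```text
[0.5719 0.1774 0.15  ] 0.0504 theta 5.032293666056389
[0.5719 0.1774 0.15  ] 0.0548 theta 5.033209132469803
fin_l [0.697  0.1704 0.0772]
fin_r [0.6461 0.1712 0.0759]
fin_near [0.6825 0.2269 0.0652]
fin_near_r [0.6404 0.2269 0.0745]
```

```bash
python3 -c "
from workcell import order;print(order.hand_in())"
```

```text
the job is handed in; nothing more can be done
None
```

The heat sink is clamped and the job is handed in. I gripped the knob of the left vise, the one holding the bare-aluminium finned heat sink. I turned it clockwise from about 0.27 rad to about 5.0 rad, then let go and moved the arm clear. The clock read about 8.3 s at the last check.

- **Crank angle:** the last side view puts the crank at about 5.03 rad, against 4.99 from the tool pose before release. By the given 4 mm per rad, that means the plate is pressed in about 6 mm.
- **Heat sink:** in the same picture it lies flat between the fixed jaw and the plate, and the knob stands free.
- **Other vise:** I did not touch its crank.
- **Not confirmed:** the arm blocked the last top view, so the end state rests on the side camera and the tool pose only.
- **Disagreement:** the side-view hub reading gave a crank radius of 54.8 mm, against 50.4 mm with my earlier fitted hub and the stated 50 mm. The two angles agreed.

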